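# Serve one tealight from the candle dispenser

## Task

Push the red plunger of the candle dispenser fully in once with the fingertips and let it spring back, so that a single tealight comes out onto the tray; then nudge that tealight along the tray until it lies wholly on the green dot. Only press and push: pick nothing up, and leave the tealight already on the tray, the stack in the magazine and the things standing around where they are.

Things in the scene. Friction and masses are not known exactly. Their poses are not given: they have to be found in the camera images.
- dispenser: Tealight dispenser fixed to the table, 190 mm along x, 178 mm along y with its plunger out, 52 mm high. Origin on the table under the magazine's middle. It turns only about z: +y is the way the plunger is pressed and candles come out (roughly robot's left), +x runs along the tray, roughly away from the robot.
- magazine (a point): point on the axis of the clear square magazine that holds the stack, at floor height: dispenser (0, 0, 12) mm. The magazine's outside spans x and y -17 to +17 mm, top 52 mm above the table; candles leave by the gate in its +y wall.
- delivery (a point): point on the white tray floor where the candle comes to lie, dispenser (0, 43, 12) mm. The flat floor is 12 mm above the table, x -91 to +91 mm, y +22 to +78 mm; the blue rim round it rises 3 mm above the floor.
- pad (a point): middle of the outer face of the red plunger pad with a black front, pressed towards dispenser +y; moves with the plunger. The pad is 40 mm wide (x), 42 mm high (6 to 48 mm above the table), 12 mm thick; at rest this point is at dispenser (0, -96, 30) mm. The space in front of it (-y) is free.
- plunger (a joint): plunger travel in m: 0 at rest (out), 0.045 fully in against its stop. Spring return: about 2.4 N to start, 6 N fully in; it comes back by itself when let go. Fully in, it leaves the ejected candle's centre about 43 mm from the magazine axis on dispenser +y; the next candle drops into place when it returns.
- tealight_1: tealight, flat round candle 24 mm diameter, 7 mm high, 10 to 17 g; origin at the centre of its underside. The lowest in the magazine: the one that comes out.
- tealight_2: same candle, second from below in the magazine; drops one place when the plunger returns
- tealight_3: same candle, third from below
- tealight_4: same candle, top of the stack
- served_tealight: same candle, served earlier, lying at the other end of the tray from the green dot (about 70 mm along the tray from its middle); stays
- green_dot: flat green dot 44 mm diameter on the tray floor, at one end of the tray (dispenser x about +70 or -70 mm, y about +46 mm); origin at its centre, 12 mm above the table
- eraser: blue and white eraser 21 x 42 x 13 mm beside the dispenser, loose; origin at the centre of its underside; stays
- reagent_bottle: clear glass bottle 52 mm diameter, 88 mm high, beside the dispenser, loose; origin at the centre of its underside; stays
- bung: rubber bung 24 mm diameter, 22 mm high, standing beyond the tray's +y rim, loose; origin at the centre of its underside; stays

How it is judged:
By the outcome, as a careful person would: the job done as asked, in the order asked, and still so for the second after the job is handed in, with the robot touching nothing.
It also fails if it takes over 45 s, if anything falls off the work surface, if the arm or the gripper's body presses on something with over 40 N, if the wrist force passes 120 N, or if a joint passes its speed limit or range.

## Robot

A 7-joint arm with a two-finger parallel gripper is mounted at the origin on a cart in front of the work surface, level with it; the furniture and walls round the work are solid. World frame = base frame: x ahead of the robot, y to its left, z up, the work surface at z = 0. Lengths are in mm, angles in rad, forces in N, time in s.
With the tool pointing down it reaches from about 400 to 900 mm from the base axis. Payload 5.6 kg.
Tool frame: the origin (TCP) lies midway between the tips of the shut fingers; the grasp point (between the pads) lies 19 mm behind it; z points along the fingers, y is the line along which they close (so a half turn about z gives the same grasp; the last joint's range is limited). The gripper opens to 92 mm and grips with 3 to 60 N. Pads are 20 mm wide; open, the fingers measure 128 mm over their backs; the gripper's body (75 mm by 189 mm) begins 69 mm behind the grasp point.
Start: joints at [1.269, 0.468, -0.012, 1.603, 0.006, 1.071, -0.056], TCP at [166.306, -628.372, 214.592] pointing down, gripper open.
Joint ranges: [-2.53, 2.53], [-0.31, 2.02], [-1.57, 1.55], [0.28, 2.44], [-1.29, 4.43], [0.15, 1.84], [-2.92, 2.92]. Speed limits (rad/s): [2.57, 2.57, 3.14, 3.14, 3.14, 3.14, 3.14].

## Interface

Orientations are given as a rotation vector (axis times angle).
In Python, from cell import robot, grip, kin, viewer gives the robot as it stands. Calls block until the motion is done:
- robot.movep(position, orientation): joint-space move of the TCP to a pose.
- robot.servo_line(position, feed=150, rotation=None): straight line of the TCP; rotation=None keeps the orientation; feed is the mean speed in mm/s.
- robot.goto_joints(angles): joint-space move.
- grip(opening, newtons=None): opening from 0.0 (shut) to 1.0 (fully open); newtons is the grip in N (None keeps the last); returns when the fingers have stopped.
- robot.hold(seconds).
- kin.ik(position, orientation): joint angles nearest the present ones, or None.
- robot.observe(): the state.
- viewer.read_camera(name): name is "side" or "top"; returns the picture (400x640x3 uint8, red, green, blue); there is no depth.
- viewer.camera_info(name): a dict with "camera_matrix" (3x3 intrinsics, pixels), "R" (3x3) and "t" (3): a world point X has camera coordinates R X + t. Camera axes: x right, y down, z forward; pixel columns grow to the right and rows downward; lengths in mm; the calibration is good to about 2 mm. A picture is of the moment at which its call begins. camera_info takes no time and is no camera call.
A pose or a line that the arm cannot do raises robot.IKError and nothing moves.
- robot.job_done(): hands the job in; it is judged then, once.
Trained networks look in the newest picture that a camera, given by its name, has taken for a name from the list of things; names that differ only in an ending like _2 or _b are one class to them, and where a whole thing is asked for, a point or a joint stands for the part that bears it (a point fixed in the world has none). Each returns a list of dicts, best first, with "confidence" (0 to 1); they miss things now and then, are a little off and sometimes report something else, mostly with a low value. They report only what shows in the picture. A call takes as long as a camera call.
- viewer.silhouettes(name, camera): "mask" (400x640 bool, what is visible of it).
- viewer.pinpoint(name, camera): "at" ([x, y, z] in mm, in the coordinates of the camera as it stood for that picture, good to about 4 mm: a listed point, or the origin of a listed thing).
The state is a dict: "t": time; "joints": joint angles; "joint_velocities": joint speeds; "joint_torque": joint torques, N m; "tcp_pos": TCP position; "tcp_rot": TCP orientation; "contact_force": force on the tool from outside, world axes, zero at the start; "wrist_torque": the same for the moment, N m; "grip_width": opening from 0.0 (shut) to 1.0 (fully open); "grip_force": force on a finger pad.
Only numpy, scipy, OpenCV 4.12 (cv2) and the standard library are available. Lean on these libraries where they do the work, as an engineer would, in place of code of your own. Each camera call takes 0.05 s, during which the arm holds its last target. There are 200 camera calls.

## Working session

There is one attempt and no reset: what is moved stays moved. The work goes in short steps, each a Python script; the robot and the scene stay as the last script left them, time stands still between calls to the robot, and variables do not carry over. Pictures are saved under pics/ and viewed, at most 10 in all, crops included, and the job is handed in when it is done.

```bash
ls; mkdir -p pics; cat > h.py <<'E'
import numpy as np, cv2
from cell import robot, grip, kin, viewer
def info(c):
    d=viewer.camera_info(c); return np.array(d["camera_matrix"],float),np.array(d["R"],float),np.array(d["t"],float).ravel()
def world(c,p):
    K,R,t=info(c); return R.T@(np.array(p)-t)
def proj(c,X):
    K,R,t=info(c); p=K@(R@np.array(X,float)+t); return p[:2]/p[2]
def ray(c,uv,z):
    K,R,t=info(c); d=R.T@np.linalg.inv(K)@np.array([uv[0],uv[1],1.]); o=-R.T@t
    return o+d*(z-o[2])/d[2]
def snap(c,n):
    im=viewer.read_camera(c); cv2.imwrite(f"pics/{n}.png",im[:,:,::-1]); return im
E
python3 - <<'E'
from h import *
np.set_printoptions(precision=1,suppress=True)
for c in("top","side"):
    snap(c,c+"0")
    K,R,t=info(c); print(c,"cam at",-R.T@t,"fwd",R[2])
    for n in["dispenser","magazine","delivery","pad","green_dot","served_tealight","eraser","reagent_bottle","bung"]:
        for d in viewer.pinpoint(n,c)[:2]: print(n,round(d["confidence"],2),world(c,d["at"]),proj(c,world(c,d["at"])))
print(robot.observe()["t"],robot.observe()["tcp_rot"])
a,b=[cv2.imread(f"pics/{c}0.png") for c in("top","side")]
E
```

```text
pics
top cam at [496.3   5.5 891.6] fwd [ 0.1 -0.  -1. ]
dispenser 0.86 [533.   19.7  -0.1] [316.9 215.2]
magazine 0.69 [530.4  19.9  11.2] [316.8 216.2]
delivery 0.66 [546.4  61.   11.9] [297.1 208.2]
pad 0.9 [512.8 -76.3  26.6] [363.8 225.3]
green_dot 0.72 [480.4  77.8  11.1] [288.4 240.1]
served_tealight 0.66 [608.5  48.7  13.1] [303.5 178.6]
eraser 0.65 [439.6 -22.2  -2.5] [336.4 260.2]
reagent_bottle 0.8 [603.2 -54.4   3.8] [352.6 182.3]
bung 0.69 [536.6  17.8  39.1] [317.7 212.6]
bung 0.44 [554.7 158.5   0.3] [251.2 204. ]
side cam at [228.9 673.3 484.8] fwd [ 0.4 -0.8 -0.5]
dispenser 0.81 [534.5  23.8  -0.9] [320.5 234. ]
magazine 0.84 [532.5  25.3   8.1] [321.1 230.6]
delivery 0.82 [545.8  61.1  14.4] [305.7 236. ]
delivery 0.48 [540.6  22.8   7.8] [317.7 229. ]
pad 0.95 [510.8 -72.3  30.6] [352.4 198.4]
green_dot 0.78 [475.1  78.3   8.4] [338.5 254.2]
served_tealight 0.57 [438.  -22.2  -2.8] [378.5 234.6]
served_tealight 0.46 [610.1  50.9   8.8] [277.1 227.4]
eraser 0.66 [439.5 -21.4  -2.7] [377.5 234.6]
reagent_bottle 0.9 [600.5 -49.8   0.1] [306.3 207.2]
reagent_bottle 0.23 [511.5 -73.9  32.9] [352.4 196.9]
bung 0.53 [544.9 159.8   0.1] [279.  274.6]
1.0 [ 3.1  0.4 -0. ]
```

```bash
python3 - <<'E'
import cv2,numpy as np
a,b=[cv2.imread(f"pics/{c}0.png") for c in("top","side")]
cv2.imwrite("pics/t1.png",cv2.resize(a[140:300,220:420],None,fx=4,fy=3.75,interpolation=cv2.INTER_CUBIC)[:600])
cv2.imwrite("pics/s1.png",cv2.resize(b[150:300,230:430],None,fx=4,fy=4,interpolation=cv2.INTER_CUBIC))
E
```

```text
(no output)
```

View pics/t1.png

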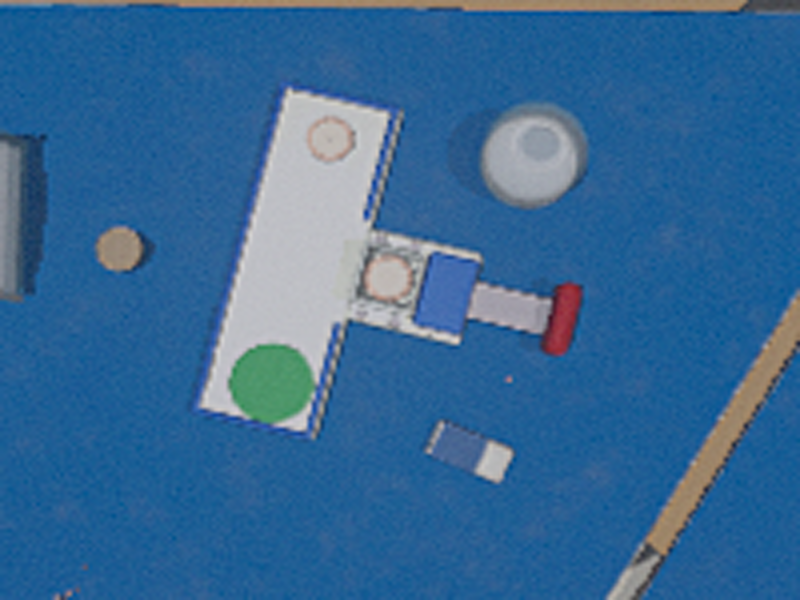

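View pics/s1.png

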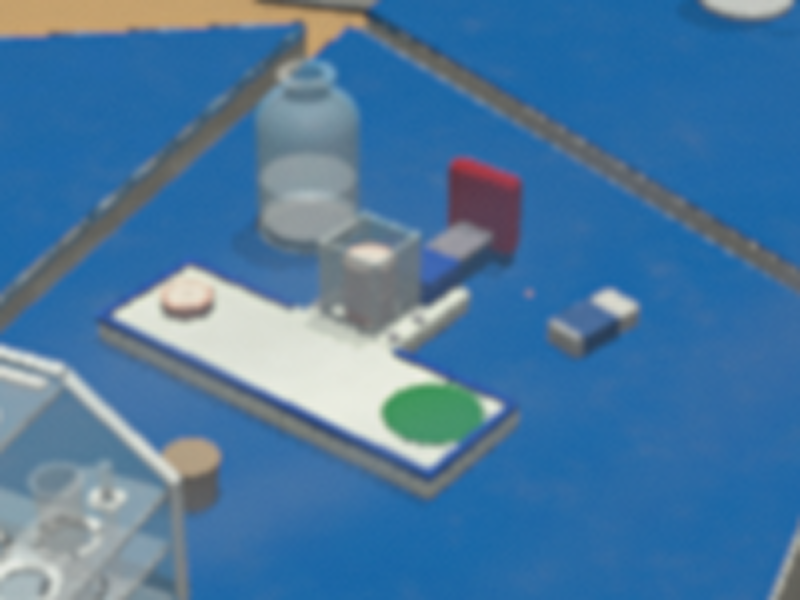

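View pics/side0.png

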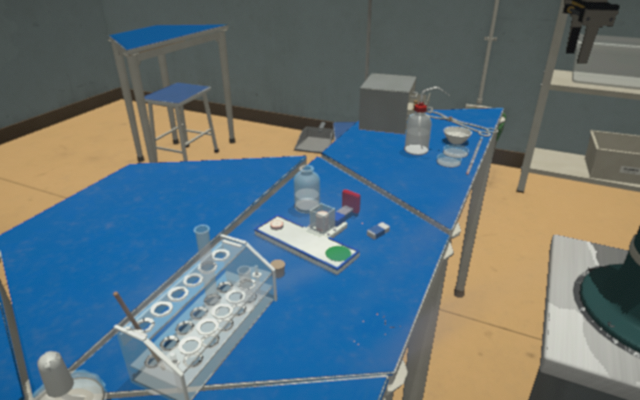

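View pics/top0.png

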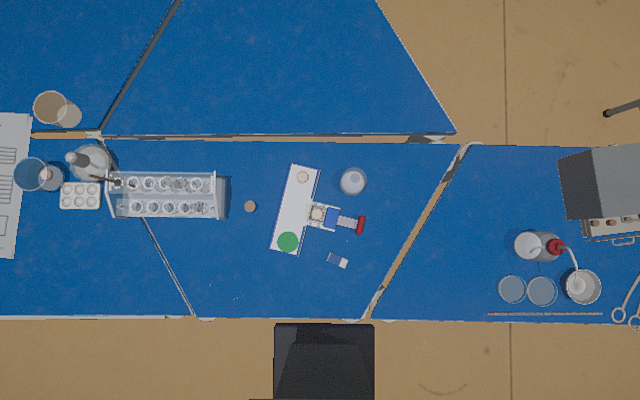

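```bash
cat > fit.py <<'E'
from h import *
from scipy.optimize import least_squares
from scipy.spatial.transform import Rotation as Ro
P=[(95,82,15),(-95,82,15),(-95,18,15),(95,18,15)]
T=[(287,88),(197,408),(315,437),(402,112)]; S=[(103,320),(432,475),(517,408),(190,265)]
T=[(220+u/4,140+v/3.75) for u,v in T]; S=[(230+u/4,150+v/4) for u,v in S]
def D(p,q): # dispenser->world
    c,s=np.cos(p[2]),np.sin(p[2]); return np.array([p[0]+c*q[0]-s*q[1],p[1]+s*q[0]+c*q[1],q[2]])
def res(p,dz=0): return np.concatenate([(proj(c,D(p,(q[0],q[1],q[2]+(p[3] if len(p)>3 else 0))))-uv) for c,L in(("top",T),("side",S)) for q,uv in zip(P,L)])
if __name__=="__main__":
    np.set_printoptions(precision=2,suppress=True)
    for p0 in([533,20,-.2],[533,20,-.2,0]):
        r=least_squares(res,p0,loss="soft_l1"); print(r.x,r.fun.reshape(-1,2).tolist())
    p=r.x
    for q in[(0,0,12),(0,43,12),(0,-96,30),(-70,46,12),(70,46,12)]: print(q,D(p,q))
    o=robot.observe(); print(o["t"],o["tcp_pos"],Ro.from_rotvec(o["tcp_rot"]).as_matrix(),o["contact_force"])
E
python3 fit.py
```

```text
[531.79  18.12  -0.23] [[-1.0181868694293712, -1.7387308476155852], [-1.7662475653156093, 1.7870398913673284], [-1.066468984922892, 1.7550001271534938], [-0.02529035985730843, -0.6711402716668147], [-1.3996392116551704, -2.8972462346928296], [-0.08540794032154508, -1.176493997120474], [1.2448003176146472, -2.8328637200751245], [0.8423415636130471, -3.502597563859183]]
[533.55  16.29  -0.23  -7.71] [[-0.16643742676518514, -1.7879963790860813], [-0.17259074091117554, 1.0801973223159962], [0.30648026200452705, 0.8013130538519704], [0.6110244023714131, -0.9578329554124991], [-1.4178343475380473, 0.12317391227551866], [-0.27894523730202536, 1.6310484789589168], [0.7085131544989167, -0.11821828164130466], [0.5408120979093951, -0.6056366269521618]]
(0, 0, 12) [533.55  16.29  12.  ]
(0, 43, 12) [543.27  58.18  12.  ]
(0, -96, 30) [511.84 -77.22  30.  ]
(-70, 46, 12) [475.77  76.93  12.  ]
(70, 46, 12) [612.14  45.27  12.  ]
1.0 [ 166.28 -628.39  214.6 ] [[ 0.97  0.26 -0.  ]
 [ 0.26 -0.97 -0.  ]
 [-0.    0.   -1.  ]] [ 0.63 -0.52  0.2 ]
```

```bash
python3 - <<'E'
from fit import *
np.set_printoptions(precision=2,suppress=True)
def tri(uv):
    A=[];b=[]
    for c in uv:
        K,R,t=info(c); M=K@np.c_[R,t]
        for i in(0,1):
            r=M[i]-uv[c][i]*M[2]; r=r/np.linalg.norm(r[:3]); A.append(r[:3]);b.append(-r[3])
    return np.linalg.lstsq(np.array(A),np.array(b),rcond=None)[0]
cs={}
for c in("top","side"):
    im=cv2.imread(f"pics/{c}0.png").astype(int); B,G,R=im[...,0],im[...,1],im[...,2]
    g=(G>R+40)&(G>B+20); r=(R>G+60)&(R>B+50)
    for n,m in(("green",g),("red",r)):
        w=np.zeros_like(m); w[150:300,230:430]=1; m=m&w
        ys,xs=np.nonzero(m); cs.setdefault(n,{})[c]=(xs.mean(),ys.mean()); print(n,c,m.sum(),xs.min(),xs.max(),ys.min(),ys.max(),cs[n][c])
        if n=="green": print(ray(c,cs[n][c],12))
    viewer.read_camera(c)
    for n in("served_tealight","bung","eraser"):
        for d in viewer.silhouettes(n,c)[:2]:
            ys,xs=np.nonzero(d["mask"]); print(n,c,d["confidence"],len(xs),xs.mean(),ys.mean(),ray(c,(xs.mean(),ys.mean()),19 if n[0]=="s" else 11))
    # whole-tray floor (white, low saturation)
    w=(im.min(2)>150); w[:150]=0;w[300:]=0;w[:,:230]=0;w[:,350:]=0
    cv2.imwrite(f"pics/w_{c}.png",w*255)
    k,l,st,_=cv2.connectedComponentsWithStats(w.astype(np.uint8)); i=1+st[1:,4].argmax(); print("white",st[i])
    pts=np.argwhere(l==i)[:,::-1]; X=np.array([ray(c,p,12) for p in pts])
    yaw=-.2; 
    for yaw in(-.2,-.23): 
        e=np.array([np.cos(yaw),np.sin(yaw)]);n=np.array([-e[1],e[0]]); print(yaw,"along x",np.percentile(X[:,:2]@e,[.5,99.5]),"along y",np.percentile(X[:,:2]@n,[.5,99.5]))
print("tri green",tri(cs["green"]),"tri red",tri(cs["red"]))
E
```

```text
green top 340 277 298 232 252 (np.float64(287.4), np.float64(241.64117647058825))
[477.16  79.68  12.  ]
red top 92 357 364 216 233 (np.float64(360.5217391304348), np.float64(224.4673913043478))
served_tealight top 0.73 3493 305.6779272831377 209.31663326653307 [544.05  42.82  19.  ]
bung top 0.53 85 249.4470588235294 206.36470588235295 [549.01 160.09  11.  ]
eraser top 0.63 208 337.3173076923077 260.1730769230769 [440.57 -23.75  11.  ]
white [ 270  164   70   88 2275]
-0.2 along x [432.43 610.49] along y [ 89.67 203.6 ]
-0.23 along x [426.33 605.11] along y [105.01 218.07]
green side 291 326 350 246 260 (np.float64(337.7628865979381), np.float64(252.8591065292096))
[475.85  79.89  12.  ]
red side 47 343 358 190 196 (np.float64(350.36170212765956), np.float64(192.89361702127658))
served_tealight side 0.45 90 276.4 224.85555555555555 [607.27  57.54  19.  ]
bung side 0.54 171 278.43859649122805 268.0643274853801 [546.86 157.19  11.  ]
eraser side 0.77 239 377.5230125523013 230.5732217573222 [437.91 -14.31  11.  ]
white [ 259  217   88   50 1640]
-0.2 along x [432.63 609.85] along y [ 91.79 203.25]
-0.23 along x [426.43 604.38] along y [106.64 217.34]
tri green [476.62  79.5   11.52] tri red [513.89 -68.13  44.27][ WARN:0@2.776] global loadsave.cpp:1063 imwrite_ Unsupported depth image for selected encoder is fallbacked to CV_8U.
```

```bash
python3 - <<'E'
from fit import *
np.set_printoptions(precision=2,suppress=True)
for c in("top","side"):
    im=cv2.imread(f"pics/{c}0.png"); K,R,t=info(c)
    # rectify plane z=12: grid world (x 400..680, y -40..160) 0.5mm
    xs=np.arange(400,680,.5); ys=np.arange(-40,160,.5); Xg,Yg=np.meshgrid(xs,ys)
    P=np.stack([Xg.ravel(),Yg.ravel(),0*Xg.ravel()+12]); q=K@(R@P+t[:,None]); q=(q[:2]/q[2]).astype(np.float32)
    o=cv2.remap(im,q[0].reshape(Xg.shape),q[1].reshape(Xg.shape),cv2.INTER_CUBIC)
    cv2.imwrite(f"pics/r_{c}.png",o[::-1])
    w=((o.min(2)>140)|((o[...,1].astype(int)>o[...,2].astype(int)+40)&(o[...,1].astype(int)>o[...,0].astype(int)+20))).astype(np.uint8)
    w=cv2.morphologyEx(w,cv2.MORPH_CLOSE,np.ones((15,15)))
    w=cv2.morphologyEx(w,cv2.MORPH_OPEN,np.ones((71,71)))  # strip magazine
    k,l,st,_=cv2.connectedComponentsWithStats(w); i=1+st[1:,4].argmax()
    rr,cc=np.nonzero(l==i); X=np.c_[xs[cc],ys[rr]]
    # long +y edge: max y per column
    cols=np.arange(st[i,0]+50,st[i,0]+st[i,2]-40); e=np.array([[xs[k],ys[np.nonzero(l[:,k]==i)[0].max()]] for k in cols])
    s,b=np.polyfit(e[:,0],e[:,1],1); yaw=np.arctan(s); ee=np.array([np.cos(yaw),np.sin(yaw)]);n=np.array([-ee[1],ee[0]])
    a=np.percentile(X@ee,[.3,99.7]); y=np.median(e@n); org=ee*a.mean()+n*(y-78)
    print(c,"yaw",yaw,"len",a[1]-a[0],"origin",org,"minAreaRect",cv2.minAreaRect(X.astype(np.float32)))
    g=np.array([476.6,79.5])-org; print("dot in disp",g@ee,g@n)
E
```

```text
top yaw -0.22103352689844605 len 178.63065486584736 origin [534.61  19.23] minAreaRect ((541.46923828125, 49.77220916748047), (95.18211364746094, 182.57839965820312), 77.34745025634766)
dot in disp -69.80834385340331 46.08370033284643
side yaw -0.22229565841645427 len 153.2540383152616 origin [521.75  21.49] minAreaRect ((532.126220703125, 65.41260528564453), (67.0181884765625, 158.5845947265625), 76.9208755493164)
dot in disp -56.82329964854887 46.62554111130248
```

View pics/r_top.png

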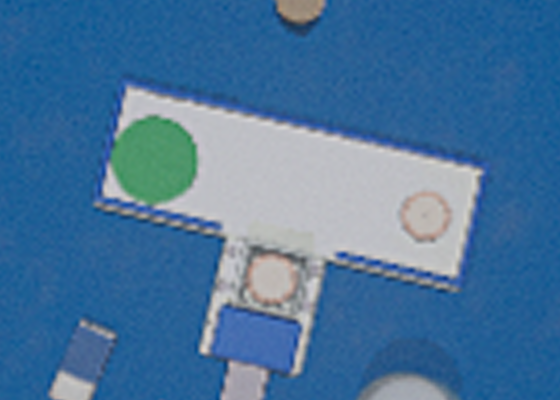

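```bash
cat > g.py <<'E'
from h import *
from scipy.spatial.transform import Rotation as Ro
POSE=(534.6,19.2,-0.221)
def W(x,y,z):
    c,s=np.cos(POSE[2]),np.sin(POSE[2]); return [POSE[0]+c*x-s*y,POSE[1]+s*x+c*y,z]
def L(X):
    c,s=np.cos(POSE[2]),np.sin(POSE[2]); d=np.array(X[:2])-POSE[:2]; return np.array([c*d[0]+s*d[1],-s*d[0]+c*d[1]])
def down(f): return Ro.from_matrix([[np.cos(f),np.sin(f),0],[np.sin(f),-np.cos(f),0],[0,0,-1]]).as_rotvec()
E
python3 - <<'E'
from g import *
np.set_printoptions(precision=2,suppress=True)
print("rack foot side",ray("side",(277,297),0),"top edge",[ray("top",(229,200),z) for z in(0,100,150)])
for z in(60,80,100,120,150): print(z,ray("side",(240,235),z))
o=robot.observe(); print(o["t"])
for f in(np.pi/2+POSE[2],-np.pi/2+POSE[2]):
    for q in[(0,-150,215),(0,-150,26),(0,-55,26)]: print(f,q,kin.ik(W(*q),down(f)))
for q in[(32,43,150),(32,43,14),(-48,46,14)]: print("nudge",kin.ik(W(*q),down(POSE[2])))
E
```

```text
rack foot side [521.26 207.74  -0.  ] top edge [array([562.5 , 205.44,   0.  ]), array([555.07, 183.02, 100.  ]), array([551.36, 171.8 , 150.  ])]
60 [612.05 162.6   60.  ]
80 [594.   186.65  80.  ]
100 [575.96 210.7  100.  ]
120 [557.92 234.75 120.  ]
150 [530.86 270.82 150.  ]
1.4
1.3497963267948965 (0, -150, 215) [ 0.66  0.3  -0.56  1.89  0.19  1.   -0.21]
1.3497963267948965 (0, -150, 26) [ 0.57  0.59 -0.47  2.02  0.45  0.63 -0.43]
1.3497963267948965 (0, -55, 26) [ 0.39  0.6  -0.49  2.01  0.46  0.64 -0.62]
-1.7917963267948966 (0, -150, 215) [-0.82  0.56  1.37  1.98 -0.61  1.12 -2.56]
-1.7917963267948966 (0, -150, 26) [-0.72  1.09  1.33  2.1  -1.24  1.14 -2.12]
-1.7917963267948966 (0, -55, 26) [ 0.91  1.12 -1.34  1.98  1.23  1.2   1.98]
nudge [ 0.29  0.5  -0.57  1.81  0.33  0.93 -2.22]
nudge [ 0.09  0.65 -0.31  1.89  0.31  0.65 -2.21]
nudge [ 0.08  0.57 -0.36  2.06  0.36  0.57 -2.33]
```

```bash
python3 - <<'E'
from g import *
np.set_printoptions(precision=2,suppress=True)
p=robot.observe()["tcp_pos"]; robot.servo_line([p[0],p[1],300],feed=200)
grip(0.0,10)
f=down(np.pi/2+POSE[2])
robot.movep(W(0,-150,250),f); robot.servo_line(W(0,-150,27),feed=200)
o=robot.observe(); b=np.array(o["contact_force"]); print(o["t"],L(o["tcp_pos"]),o["tcp_pos"],b,o["grip_width"])
n=np.array([-np.sin(POSE[2]),np.cos(POSE[2])])
for y in range(-125,-88,3):
    robot.servo_line(W(0,y,27),feed=60); o=robot.observe(); F=(np.array(o["contact_force"])-b)[:2]@n
    print(y,L(o["tcp_pos"]),round(F,2))
    if F<-1.5: break
print(o["t"])
snap("side","s2")
E
```

```text
6.75 [   0.81 -149.97] [ 502.51 -127.3    27.88] [ 0.16 -0.04 -0.07] 0.006765428216991895
-125 [  -0.03 -124.69] -1.11
-122 [  -0.02 -122.04] -0.64
-119 [   0.01 -118.84] 0.17
-116 [   0.01 -115.72] -0.35
-113 [   0.02 -112.7 ] 0.53
-110 [   0.01 -109.72] -0.51
-107 [   0.  -106.7] 0.88
-104 [  -0.03 -104.42] -1.3
-101 [  -0.   -101.27] -2.45
9.3167
```

```bash
python3 - <<'E'
from g import *
np.set_printoptions(precision=2,suppress=True)
n=np.array([-np.sin(POSE[2]),np.cos(POSE[2])])
robot.servo_line(W(0,-68,27),feed=50)
for y in np.arange(-66,-48,1.5):
    robot.servo_line(W(0,y,27),feed=40); robot.hold(.08); o=robot.observe(); F=np.array(o["contact_force"])[:2]@n
    print(y,L(o["tcp_pos"]),round(F,2))
    if F<-13: break
snap("side","s3")
robot.servo_line(W(0,-115,27),feed=80); robot.servo_line(W(0,-150,27),feed=150); robot.servo_line(W(0,-150,150),feed=250)
o=robot.observe(); print(o["t"],o["contact_force"])
for c in("top","side"):
    im=snap(c,c+"4")
    for k in("served_tealight","pad"):
        for d in viewer.pinpoint(k,c): X=world(c,d["at"]); print(c,k,round(d["confidence"],2),X,L(X))
cv2.imwrite("pics/c4.png",np.hstack([cv2.resize(cv2.imread(f"pics/{k}.png")[160:290,250:380],None,fx=3,fy=3,interpolation=cv2.INTER_CUBIC) for k in("top4","side4")]))
E
```

```text
-66.0 [  0.26 -66.3 ] -5.65
-64.5 [  0.29 -64.88] -5.62
-63.0 [  0.3  -63.45] -5.85
-61.5 [  0.3  -62.01] -5.21
-60.0 [  0.29 -60.58] -5.73
-58.5 [  0.29 -59.31] -6.71
-57.0 [  0.3  -59.26] -9.24
-55.5 [  0.27 -59.21] -11.28
-54.0 [  0.26 -59.14] -15.01
15.1583 [-0.01  0.33 -0.59]
top served_tealight 0.45 [610.61  49.04  15.63] [67.62 45.78]
top pad 0.82 [512.81 -77.89  29.45] [  0.02 -99.51]
side served_tealight 0.68 [612.25  50.35   9.67] [68.93 47.41]
side pad 0.88 [508.96 -73.22  33.69] [ -4.75 -95.8 ]
```

View pics/c4.png

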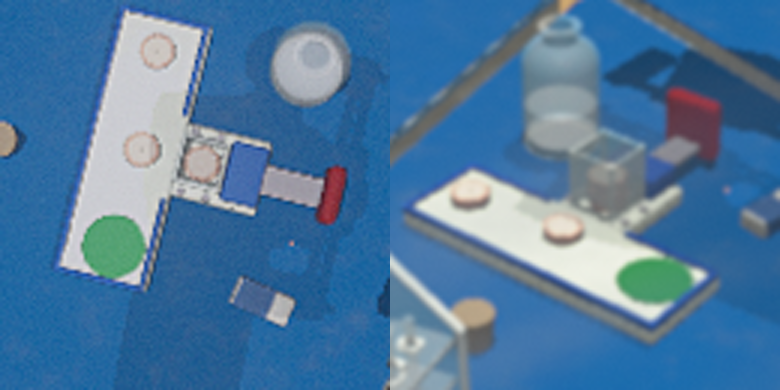

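```bash
python3 - <<'E'
from g import *
np.set_printoptions(precision=2,suppress=True)
print("candle",L(ray("top",(297.3,210),19)),L(ray("side",(307.7,236),15.5)))
robot.movep(W(30,44,120),down(POSE[2]))
robot.servo_line(W(30,44,30),feed=150)
robot.hold(.2); o=robot.observe(); print(o["t"],L(o["tcp_pos"]),o["tcp_pos"])
robot.servo_line(W(30,44,15),feed=40); robot.hold(.2)
o=robot.observe(); print(o["t"],L(o["tcp_pos"]),o["tcp_pos"],o["contact_force"])
robot.servo_line(W(-25,45,15),feed=35); robot.hold(.1)
o=robot.observe(); print(o["t"],L(o["tcp_pos"]),o["tcp_pos"],o["contact_force"])
for c in("top","side"): snap(c,c+"5")
cv2.imwrite("pics/c5.png",np.hstack([cv2.resize(cv2.imread(f"pics/{k}.png")[160:290,250:380],None,fx=3,fy=3,interpolation=cv2.INTER_CUBIC) for k in("top5","side5")]))
E
```

```text
candle [-1.34 41.55] [-1.99 42.32]
17.9833 [30.79 44.23] [574.34  55.61  31.12]
18.7083 [30.13 44.09] [573.67  55.61  15.14] [-0.22  0.07  0.23]
20.5333 [-24.86  44.96] [520.2   68.52  14.97] [0.3  0.68 0.28]
```

View pics/c5.png

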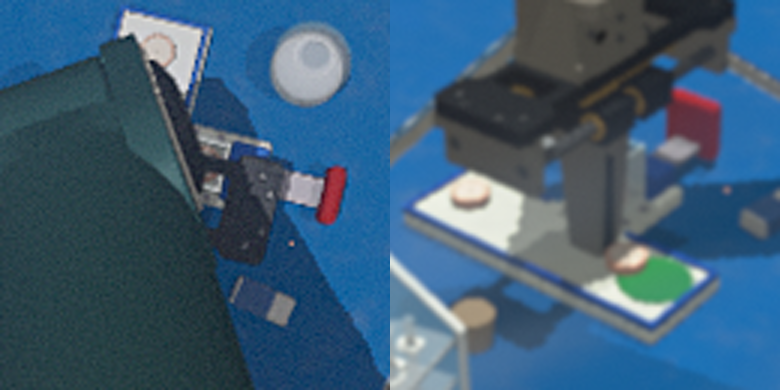

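```bash
python3 - <<'E'
from g import *
np.set_printoptions(precision=2,suppress=True)
print(L(ray("side",(330,246),15.5)), L(ray("side",(307.7,236),15.5)))
im=cv2.imread("pics/side5.png")
cv2.imwrite("pics/c5b.png",cv2.resize(im[225:285,300:380],None,fx=9,fy=9,interpolation=cv2.INTER_CUBIC))
E
```

```text
[-51.3   42.43] [-1.99 42.32]
```

View pics/c5b.png

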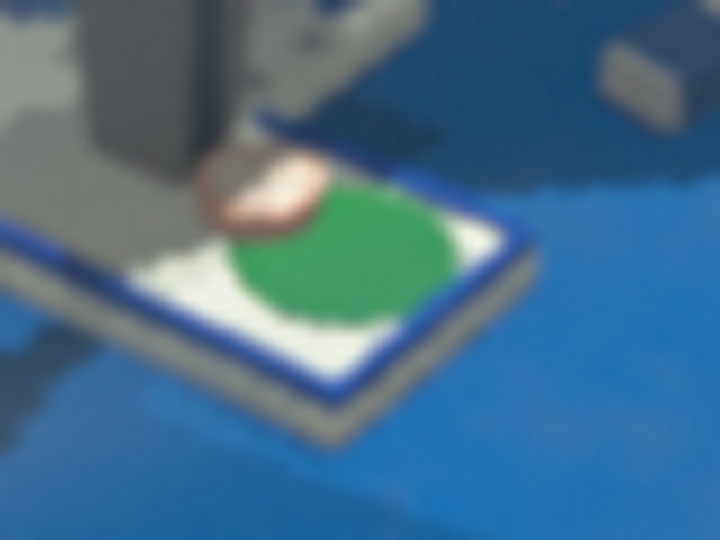

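```bash
python3 - <<'E'
from g import *
np.set_printoptions(precision=2,suppress=True)
robot.servo_line(W(-45,46,15),feed=25); robot.hold(.1)
robot.servo_line(W(-30,46,15),feed=60)
robot.servo_line(W(-30,46,130),feed=200)
o=robot.observe(); print(o["t"])
robot.movep(W(0,-150,250),down(np.pi/2+POSE[2]))
for c in("top","side"):
    im=snap(c,c+"6").astype(int); R,G,B=im[...,0],im[...,1],im[...,2]
    g=(G>R+40)&(G>B+20); g[:150]=0;g[300:]=0;g[:,:230]=0;g[:,430:]=0; ys,xs=np.nonzero(g)
    print(c,g.sum(),xs.min(),xs.max(),ys.min(),ys.max())
    for d in viewer.pinpoint("tealight_1",c): X=world(c,d["at"]); print(round(d["confidence"],2),L(X),X[2])
print(robot.observe()["t"])
cv2.imwrite("pics/c6.png",np.hstack([cv2.resize(cv2.imread(f"pics/{k}.png")[160:290,250:380],None,fx=3,fy=3,interpolation=cv2.INTER_CUBIC) for k in("top6","side6")]))
E
```

```text
22.8083
top 207 277 297 232 252
0.65 [-67.22  42.  ] 10.732625284207554
0.6 [1.53 2.54] 30.213349703198404
side 138 326 350 248 260
0.45 [-71.37  44.79] 11.856807693172897
0.15 [-6.86  3.49] -3.1382235449973166
24.7083
```

View pics/c6.png

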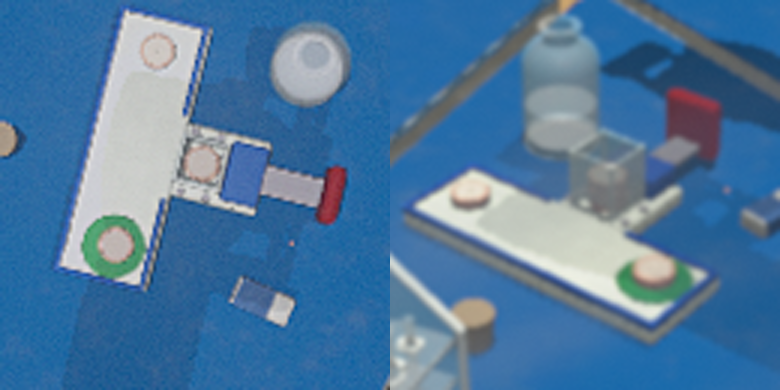

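The top view shows the tealight at about crop pixel (115,243), with green visible all the way round it. The plunger is back out, and the served candle, stack, bottle and eraser haven't moved.

```bash
python3 -c "
from cell import robot
print(robot.job_done())"
```

```text
the job is handed in; nothing more can be done
None
```

The plunger was pressed fully in once and sprang back, one tealight came out and was nudged wholly onto the green dot, nothing else was seen to move, and the job was handed in at about 25 s.

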